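# Swivel the inspection mirror to the orange mark and hold it

## Robot

A 6-joint arm with a two-finger parallel gripper is mounted at the origin on the work surface. World frame = base frame: x ahead of the robot, y to its left, z up, the work surface at z = 0. Lengths are in m, angles in rad, forces in N, time in s.
With the tool pointing down it reaches from about 0.325 to 0.9 m from the base axis. Payload 6.1 kg.
Tool frame: the origin (TCP) lies midway between the tips of the shut fingers; the grasp point (between the pads) lies 19 mm behind it (arm.hold_point_z is the distance from the TCP to the grasp point, in m); z points along the fingers, y is the line along which they close (so a half turn about z gives the same grasp; the last joint's range is limited). The gripper opens to 85 mm and grips with 20 to 120 N. Pads are 22 mm wide; open, the fingers measure 114 mm over their backs; the gripper's body (76 mm by 85 mm) begins 54 mm behind the grasp point. The pads swing forward as they close: fully open they stand 13 mm farther back than shut.
Start: joints at [1.206, 0.22, 1.526, -0, 1.395, -0.126], TCP at [0.148, 0.607, 0.231] pointing down, gripper open.
Joint ranges: [-2.98, 2.98], [-0.91, 2.08], [0.09, 2.57], [-1.24, 4.39], [0.2, 2.65], [-2.68, 2.68]. Speed limits (rad/s): [2.57, 2.57, 3.01, 3.14, 3.14, 3.14].

## Interface

Orientations are given as a rotation vector (axis times angle).
In Python, from plant import arm gives the robot as it stands.
- The arm moves only by the tool play_rows, never from a script. Its argument "rows" is one flat list of numbers, 7 for each row, row after row: the opening, from 0 (shut) to 1 (fully open), then the shift along the tool's x, y, z in m, then the turn, a rotation vector about the tool's x, y, z in rad. In form: [fingers, dx, dy, dz, ax, ay, az, fingers, dx, dy, dz, ax, ay, az, ...]. A call has 1 to 10 rows; each row is the pose to reach, as a shift and turn from the pose commanded when the call began, along the tool's axes at that moment; what a row does not reach only later rows make up. A row lasts 1/12 s, in which the tool goes at most 41.7 mm and 7.16 degrees, less where a joint would pass 70% of its speed; a pose out of reach is approached as far as the arm can. A call with a gripper value outside its range is refused whole. The fingers move at their own pace and stop on an object; the grip force is fixed at half the most. Time passes only in rows, so rows that repeat a pose let the fingers close. It gives the time, the measured TCP pose, the force, the opening and the grip force at its end, in the units of the state.
- arm.get_state(): the state, without advancing time (a new reading comes with each control period).
- arm.capture(name): name is "side" or "top" or "wrist"; returns the picture (384x512x3 uint8, red, green, blue); there is no depth.
- arm.camera_params(name): a dict with "K" (3x3 intrinsics, pixels), "R" (3x3) and "t" (3): a world point X has camera coordinates R X + t. Camera axes: x right, y down, z forward; pixel columns grow to the right and rows downward; lengths in m; the calibration is good to about 2 mm. The wrist camera is an equidistant fisheye: a pixel r from the principal point sees the ray r / f radians off the axis. A picture is of the moment at which its call begins: read the wrist's pose just before it. camera_params takes no time and is no camera call; for the wrist camera it gives the pose at the moment of the call.
- arm.finish_job(): hands the job in; it is judged then, once.
The state is a dict: "t": time; "joints": joint angles; "joint_vel": joint speeds; "tau": joint torques, N m; "eef_pos": TCP position; "ee_rot": TCP orientation; "force": force on the tool from outside, world axes, zero at the start; "moment": the same for the moment, N m; "width": opening from 0.0 (shut) to 1.0 (fully open); "gripper_force": force on a finger pad.
Only numpy, scipy, OpenCV 4.12 (cv2) and the standard library are available. Lean on these libraries where they do the work, as an engineer would, in place of code of your own. Each camera call takes 0.05 s, during which the arm holds its last target. There are 200 camera calls.

## Task

The inspection camera looks into a small swivel mirror, but a brown bottle was left in its view: stand the bottle upright in the white tray and let go of it. Then swing the mirror by its yellow post until the camera sees the orange-banded tube in it (the red needle under the mirror then points straight at that tube), and finish while still holding the post there, because a spring swings the mirror back. Leave the three tubes and everything else on the bench where they are.

Things in the scene. Friction and masses are not known exactly. Their poses are not given: they have to be found in the camera images.
- plate: Fixed aluminium plate, 100 x 335 x 12 mm, carrying mirror and camera. Origin: on the bench (z=0), on the vertical axis about which the mirror turns; z up; its y axis points from the mirror to the camera. The plate reaches from y=-50 to y=+285 mm. The black camera (50 x 60 x 50 mm, top at 115 mm) stands at y=250 mm, and its line of sight runs level along -y at 90 mm height to the mirror.
- lens (a point): Centre of the camera's front lens, 205 mm from the mirror's axis along the plate's y, 90 mm high.
- mirror (a joint): Turn of the mirror in rad: 0 at the rest stop, growing clockwise seen from above, to a stop at 1.0. At value q the mirror's reflecting face looks (80 deg - q) counter-clockwise from the plate's x axis, towards the tubes; the mirror is 68 mm wide, its top edge at 124 mm, its glass on the axis. A spring always drives it back to 0: about 0.1 N m at 0 and 0.39 N m at 1.0, that is 1 to 4 N at the post.
- post_grip (a point): Grip point on the yellow upright round post by which the mirror is swung: on its centre line, 95 mm above the bench. The post is 12 mm in diameter and rises from a flat arm (upper face at 58 mm) to 118 mm height; it is fixed to the mirror and moves on a level circle of 90 mm radius about the plate's origin. It is on the side behind the reflecting face: at joint value q it stands in direction (260 deg - q) counter-clockwise from the plate's x axis.
- needle: Flat red needle, 100 mm long, at 33 mm height under the mirror (not to be handled), geared 2:1 to the mirror: it always points along the camera's line of sight after the mirror. Origin on the mirror's axis at bench height, x axis along the needle outwards. At joint value q it points (70 deg - 2 q) counter-clockwise from the plate's x axis.
- tube_orange: Upright clear glass tube, 24 mm diameter, 148 mm tall, on a 56 mm dark steel foot, with an orange band round it from 72 to 108 mm height and a cap of the same colour; loose, 0.3 kg. Origin: centre of its underside. It stays where it is. The three tubes stand in a row beyond the mirror, about 90 mm apart, in any order. This is the tube to be seen.
- orange_band (a point): Middle of the orange band: on the tube's centre line, 90 mm above the bench.
- tube_blue: Upright clear glass tube, 24 mm diameter, 148 mm tall, on a 56 mm dark steel foot, with a blue band round it from 72 to 108 mm height and a cap of the same colour; loose, 0.3 kg. Origin: centre of its underside. It stays where it is. The three tubes stand in a row beyond the mirror, about 90 mm apart, in any order.
- tube_green: Upright clear glass tube, 24 mm diameter, 148 mm tall, on a 56 mm dark steel foot, with a green band round it from 72 to 108 mm height and a cap of the same colour; loose, 0.3 kg. Origin: centre of its underside. It stays where it is. The three tubes stand in a row beyond the mirror, about 90 mm apart, in any order.
- bottle_mid (a point): Centre of the brown glass bottle with black cap, on its axis, 59 mm above its underside. Bottle about 0.18 kg (varies), 118 mm tall: straight body 42 mm in diameter up to 95 mm above its underside, then the neck and a 30 mm cap. At first it stands on the plate between camera and mirror, its underside 12 mm above the bench.
- tray_in (a point): Centre of the inner floor of the fixed white tray, 140 x 140 mm outside, rim 22 mm high, walls 4 mm, floor about 4 mm above the bench. Nothing else is in it.
- beaker: Clear beaker, 72 mm diameter, 90 mm tall; bystander. Origin: centre of its underside.
- washbottle: White bottle with red cap, 60 mm diameter, 170 mm tall; bystander. Origin: centre of its underside.
- jar: Brown jar with blue lid, 60 mm diameter, 75 mm tall; bystander. Origin: centre of its underside.
- spatula: Small black-handled spatula lying flat, 180 mm long; bystander.

How it is judged:
By the outcome, as a careful person would: the job done as asked, in the order asked, and still so for the second after the job is handed in, while the arm keeps its last pose, push and grip.
It also fails if it takes over 58 s, if anything falls off the work surface, if the arm or the gripper's body presses on something with over 40 N, if the wrist force passes 120 N, or if a joint passes its speed limit or range.

## Working session

There is one attempt and no reset: what is moved stays moved. The work goes in short steps, Python scripts to look and compute and a tool call to move; the robot and the scene stay as the last step left them, time stands still between calls to the robot, and variables do not carry over. Pictures are saved under pics/ and viewed, at most 10 in all, crops included, and the job is handed in when it is done.

Besides the shell and the picture viewer there is one more tool, called after "Call:" as name(argument=value, ...) on one line, values as JSON. play_rows: Moves the arm, as the interface text tells. Its arguments: {"type":"object","properties":{"rows":{"type":"array","items":{"type":"number"}}},"required":["rows"]}

```bash
mkdir -p pics; ls; python3 - <<'E'
from plant import arm
import cv2,numpy as np
print(arm.get_state(), arm.hold_point_z)
for n in("top","side"):
    im=arm.capture(n); cv2.imwrite(f"pics/{n}0.png",im[:,:,::-1]); np.save(n,im)
    p=arm.camera_params(n); print(n,p)
E
```

```text
pics
{'t': 0.0, 'joints': array([ 1.20587977e+00,  2.21193820e-01,  1.52761482e+00, -3.13570606e-06,
        1.39468760e+00, -1.26098523e-01]), 'joint_vel': array([ 6.99562742e-04,  4.32618064e-04,  4.85889782e-04, -6.95097972e-05,
        4.22585269e-04,  5.19593192e-04]), 'tau': array([ 2.22251401e-03, -4.96894813e+01, -3.89395630e+01,  1.29268578e-04,
        1.08959869e-02,  4.84715167e-05]), 'eef_pos': array([0.14763458, 0.60669576, 0.23021729]), 'ee_rot': array([-3.74187869e-01, -3.11876441e+00,  2.90123320e-03]), 'force': array([ 0.53097897, -0.74359988,  0.25487112]), 'moment': array([-0.02998958,  0.01190414, -0.03005887]), 'gripper_force': 0.0, 'width': 0.9997837693397307} 0.0187
top {'K': array([[479.08134454,   0.        , 252.61701446],
       [  0.        , 479.08134454, 181.73567293],
       [  0.        ,   0.        ,   1.        ]]), 'R': array([[ 0.01850068, -0.9998265 ,  0.0021683 ],
       [-0.98255038, -0.01858235, -0.18506606],
       [ 0.18507424,  0.00129338, -0.98272369]]), 't': array([-0.02430189,  0.55957975,  1.73502907])}
side {'K': array([[354.73463274,   0.        , 256.46140655],
       [  0.        , 354.73463274, 196.10982244],
       [  0.        ,   0.        ,   1.        ]]), 'R': array([[ 0.97571465, -0.21901632,  0.00357496],
       [-0.16377494, -0.74025866, -0.65206969],
       [ 0.1454603 ,  0.63564846, -0.7581506 ]]), 't': array([-0.53751341,  0.12588197,  1.07988489])}
```

View pics/top0.png

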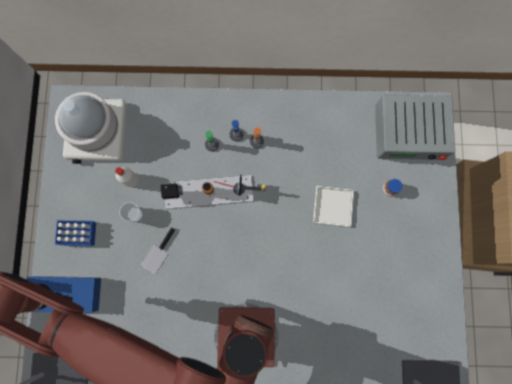

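View pics/side0.png

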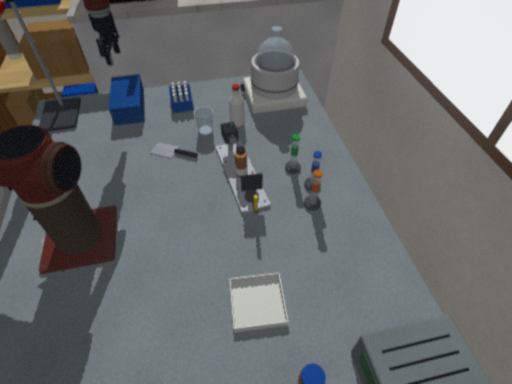

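The top view shows the camera at (170,190), the bottle at (207,188), the mirror at (240,187) and the yellow post at (264,187). The tubes are green (211,140), blue (236,130) and orange (257,138), with the tray at (334,206). I'll measure these with colour masks.

```bash
cat > h.py <<'E'
import numpy as np,cv2
from plant import arm
def ray(p,u,v):
    K,R,t=p["K"],p["R"],p["t"]; d=R.T@np.linalg.solve(K,[u,v,1.]); return -R.T@t,d
def onplane(p,u,v,z):
    c,d=ray(p,u,v); return c+d*(z-c[2])/d[2]
def proj(p,X):
    q=p["K"]@(p["R"]@np.array(X,float)+p["t"]); return q[:2]/q[2]
def tri(r1,r2):
    (a,d),(b,e)=r1,r2; s=np.linalg.lstsq(np.c_[d,-e],b-a,rcond=None)[0]
    P,Q=a+s[0]*d,b+s[1]*e; return (P+Q)/2,np.linalg.norm(P-Q)
def blobs(im,lo,hi,box,amin=3):
    h=cv2.cvtColor(im,cv2.COLOR_RGB2HSV); m=cv2.inRange(h,np.array(lo),np.array(hi))
    x0,y0,x1,y1=box; k=np.zeros_like(m); k[y0:y1,x0:x1]=m[y0:y1,x0:x1]
    n,_,s,c=cv2.connectedComponentsWithStats(k)
    return [(s[i].tolist(),c[i].round(1).tolist()) for i in range(1,n) if s[i,4]>=amin]
E
python3 - <<'E'
from h import *
boxes={"top":(150,110,350,235),"side":(190,100,340,340)}
for n in boxes:
    im=np.load(n+".npy")
    for c,lo,hi in[("yellow",(24,140,90),(34,255,255)),("orange",(6,170,120),(20,255,255)),("blue",(100,150,60),(125,255,255)),("green",(50,130,60),(85,255,255)),("red",(172,120,80),(180,255,255)),("white",(0,0,205),(180,40,255))]:
        print(n,c,blobs(im,lo,hi,boxes[n],4))
a=np.load("top.npy")[115:225,155:285]; b=np.load("side.npy")[110:225,205:335]
f=lambda x:cv2.resize(x,None,fx=4.5,fy=4.5,interpolation=cv2.INTER_CUBIC)[:,:,::-1]
cv2.imwrite("pics/topc.png",f(a)); cv2.imwrite("pics/sidec.png",f(b))
E
```

```text
top yellow []
top orange []
top blue [([233, 121, 5, 6, 26], [235.0, 123.5])]
top green [([208, 133, 3, 4, 9], [208.9, 134.3])]
top red []
top white []
side yellow [([254, 195, 4, 15, 47], [255.1, 201.5])]
side orange [([314, 170, 8, 7, 40], [317.6, 173.0])]
side blue [([190, 100, 3, 10, 22], [190.6, 104.8]), ([314, 152, 7, 5, 32], [317.1, 154.1]), ([313, 166, 4, 3, 8], [314.6, 166.8])]
side green [([292, 134, 8, 6, 35], [295.4, 136.8]), ([292, 149, 5, 6, 28], [294.0, 151.3])]
side red []
side white []
```

View pics/topc.png

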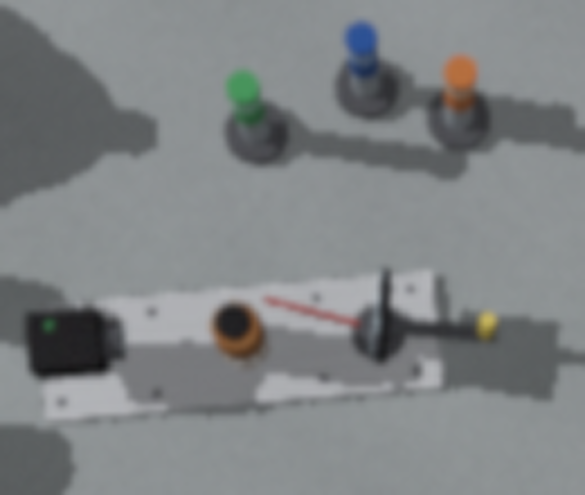

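View pics/sidec.png

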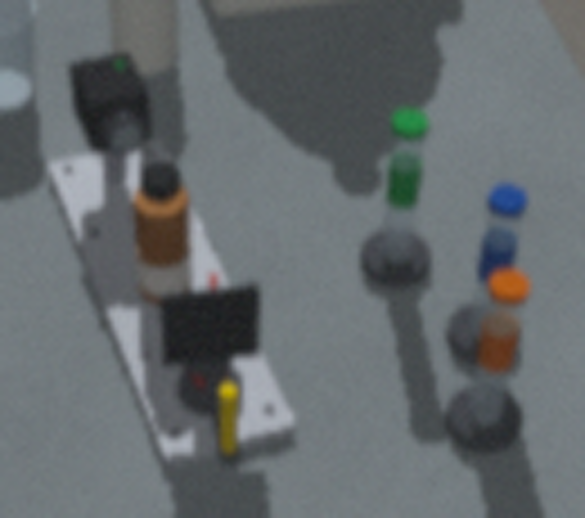

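```bash
python3 - <<'E'
from h import *
pt=arm.camera_params("top");ps=arm.camera_params("side")
T=lambda x,y:(155+(x+.5)/4.5-.5,115+(y+.5)/4.5-.5)
S=lambda x,y:(205+(x+.5)/4.5-.5,110+(y+.5)/4.5-.5)
for n,x,y,z,sx,sy in[("green",243,86,.148,410,118),("blue",361,40,.148,508,195),("orange",461,71,.148,509,282),("bottle",233,321,.13,161,172),("post",488,323,.118,229,386)]:
    P=onplane(pt,*T(x,y),z); Q=onplane(ps,*S(sx,sy),z); print(n,P.round(4),Q.round(4),tri(ray(pt,*T(x,y)),ray(ps,*S(sx,sy))))
for n,x,y,z in[("BL",47,417,.012),("BR",441,385,.012),("UR",434,272,.012),("camTL",28,312,.115),("camTR",103,309,.115),("camBL",36,375,.115),("gfoot",258,133,.01),("bfoot",367,88,.01),("ofoot",460,118,.01)]:
    print(n,onplane(pt,*T(x,y),z).round(4))
for n,x,y,z in[("L",51,165,.012),("Bot",168,456,.012),("R",294,425,.012)]:
    print("side",n,onplane(ps,*S(x,y),z).round(4))
# tray white in both: outer contour
for n,box,p in(("top",(300,170,370,240),pt),("side",(220,260,300,345),ps)):
    im=np.load(n+".npy");x0,y0,x1,y1=box
    g=im[y0:y1,x0:x1].min(2); m=cv2.threshold(g,0,255,cv2.THRESH_OTSU)[1]
    c=max(cv2.findContours(m,0,2)[0],key=cv2.contourArea);r=cv2.minAreaRect(c)
    pts=cv2.boxPoints(r)+[x0,y0]; print(n,r[1],[onplane(p,*q,.022)[:2].round(3) for q in pts],"c",onplane(p,r[0][0]+x0,r[0][1]+y0,.015).round(4))
E
```

```text
green [0.7145 0.1474 0.148 ] [0.7161 0.149  0.148 ] (array([0.71476176, 0.14722213, 0.14947896]), np.float64(0.0013484295661358912))
blue [0.7546 0.0542 0.148 ] [0.7589 0.0547 0.148 ] (array([0.75642161, 0.05384163, 0.1486167 ]), np.float64(0.003981392097933416))
orange [ 0.7303 -0.0265  0.148 ] [ 0.7316 -0.0262  0.148 ] (array([ 0.73082111, -0.0265514 ,  0.14830397]), np.float64(0.0012380148452425627))
bottle [0.5269 0.1503 0.13  ] [0.5306 0.1503 0.13  ] (array([0.52881005, 0.15032367, 0.12969826]), np.float64(0.003567107350807181))
post [ 0.5313 -0.0516  0.118 ] [ 0.5364 -0.0497  0.118 ] (array([ 0.53350859, -0.05164383,  0.11987396]), np.float64(0.005022926216816892))
BL [0.4631 0.315  0.012 ]
BR [ 0.4965 -0.0151  0.012 ]
UR [ 0.5934 -0.0073  0.012 ]
camTL [0.5338 0.3156 0.115 ]
camTR [0.5374 0.2559 0.115 ]
camBL [0.4831 0.3065 0.115 ]
gfoot [0.7131 0.1466 0.01  ]
bfoot [0.7551 0.0537 0.01  ]
ofoot [ 0.7298 -0.0272  0.01  ]
side L [0.4641 0.3102 0.012 ]
side Bot [ 0.4999 -0.0152  0.012 ]
side R [ 0.5942 -0.0069  0.012 ]
top (32.025142669677734, 36.33197784423828) [array([ 0.416, -0.261]), array([ 0.553, -0.277]), array([ 0.542, -0.397]), array([ 0.405, -0.379])] c [ 0.4795 -0.3298  0.015 ]
side (48.61124801635742, 55.44224166870117) [array([ 0.414, -0.25 ]), array([ 0.565, -0.263]), array([ 0.544, -0.396]), array([ 0.406, -0.382])] c [ 0.482  -0.3227  0.015 ]
```

```bash
cat >> h.py <<'E'
from scipy.spatial.transform import Rotation as Ro
def go(x,y,z,yaw_deg):
    s=arm.get_state(); R=Ro.from_rotvec(s["ee_rot"]); c=np.radians(yaw_deg)
    y_=np.array([np.cos(c),np.sin(c),0]); T=Ro.from_matrix(np.c_[np.cross(y_,[0,0,-1]),y_,[0,0,-1]])
    d=R.inv().apply(np.array([x,y,z])-s["eef_pos"]); r=(R.inv()*T).as_rotvec()
    print("go",d.round(4),r.round(3),"t",round(s["t"],2),"pos",s["eef_pos"].round(4),"F",s["force"].round(1),"w",round(s["width"],3),"g",s["gripper_force"])
E
python3 -c "
from h import *
go(.5285,.1503,.23,-4)"
```

```text
go [-0.478  -0.3534  0.0008] [-2.000e-03  1.000e-03  1.402e+00] t 0.1 pos [0.1476 0.6067 0.2303] F [ 0.4 -0.3 -0.7] w 1.001 g 0.0
```

Call:
play_rows(rows=[1,-0.478,-0.353,0,0,0,1.4,1,-0.478,-0.353,0,0,0,1.4,1,-0.478,-0.353,0,0,0,1.4,1,-0.478,-0.353,0,0,0,1.4,1,-0.478,-0.353,0,0,0,1.4,1,-0.478,-0.353,0,0,0,1.4,1,-0.478,-0.353,0,0,0,1.4,1,-0.478,-0.353,0,0,0,1.4,1,-0.478,-0.353,0,0,0,1.4,1,-0.478,-0.353,0,0,0,1.4])

```text
t: 0.93
eef_pos: [0.4156, 0.2856, 0.2311]
ee_rot: [-2.135, -2.304, 0.0]
force: [-0.5, -0.3, -0.1]
width: 1.001
gripper_force: 0.0
```

```bash
python3 -c "
from h import *
go(.5285,.1503,.23,-4)"
```

```text
go [-0.1435  0.1023  0.0011] [-0.     0.     0.146] t 0.93 pos [0.4156 0.2856 0.2311] F [-0.5 -0.3 -0.1] w 1.001 g 0.0
```

Call:
play_rows(rows=[1,-0.14,0.1,0,0,0,0.12,1,-0.14,0.1,0,0,0,0.12,1,-0.14,0.1,0,0,0,0.12,1,-0.14,0.1,0,0,0,0.12,1,-0.14,0.1,0,0,0,0.12,1,-0.14,0.1,0,0,0,0.12,1,-0.14,0.1,0,0,0,0.12,1,-0.14,0.1,0,0,0,0.12])

```text
t: 1.6
eef_pos: [0.5251, 0.1572, 0.2309]
ee_rot: [-2.261, -2.179, 0.001]
force: [-0.0, 0.6, 0.3]
width: 0.999
gripper_force: 0.0
```

```bash
python3 - <<'E'
from h import *
p=arm.camera_params("wrist"); im=arm.capture("wrist"); np.save("w1",im); cv2.imwrite("pics/w1.png",im[:,:,::-1]); print(p)
go(.5285,.1503,.066,-4)
E
```

```text
{'K': array([[297.31863964,   0.        , 259.29647096],
       [  0.        , 297.31863964, 189.23779026],
       [  0.        ,   0.        ,   1.        ]]), 'R': array([[ 0.99929324, -0.03750105, -0.00258792],
       [-0.03530277, -0.95990626,  0.27808936],
       [-0.0129128 , -0.27780146, -0.96055172]]), 't': array([-0.51817201,  0.13483916,  0.42855755])}
go [-0.007   0.0038  0.1651] [-0.001 -0.     0.034] t 1.65 pos [0.5251 0.1574 0.2311] F [-0.   0.2 -0.1] w 1.0 g 0.0
```

View pics/w1.png

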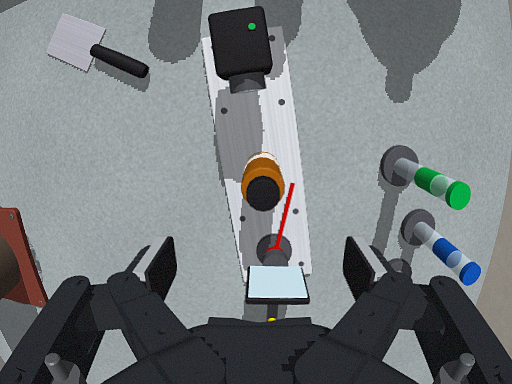

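The wrist view shows the bottle cap at (263,193), the needle from (275,248) to (292,184), and both pads beside the line. I'll cast these rays as a check.

```bash
cat >> h.py <<'E'
def wray(p,u,v):
    K=p["K"]; x=(np.array([u,v])-K[:2,2])/K[0,0]; r=np.linalg.norm(x)+1e-9
    d=np.r_[np.sin(r)*x/r,np.cos(r)]; return -p["R"].T@p["t"],p["R"].T@d
def wplane(p,u,v,z):
    c,d=wray(p,u,v); return c+d*(z-c[2])/d[2]
E
python3 - <<'E'
from h import *
p=arm.camera_params("wrist")
for n,u,v,z in[("cap",263,193,.13),("needle base",275,248,.033),("needle tip",292,184,.033),("green cap",459,195,.148),("blue cap",470,273,.148),("gfoot",399,165,.008),("bfoot",417,226,.008),("platecorner R",311,274,.012),("camTL",209,13,.115),("camTR",265,7,.115),("camBL",217,81,.115),("camBR",271,72,.115)]: print(n,wplane(p,u,v,z).round(4))
E
```

```text
cap [0.5279 0.1556 0.13  ]
needle base [0.5408 0.0519 0.033 ]
needle tip [0.5627 0.1361 0.033 ]
green cap [0.7119 0.1519 0.148 ]
blue cap [0.7525 0.0603 0.148 ]
gfoot [0.7128 0.151  0.008 ]
bfoot [0.7542 0.0588 0.008 ]
platecorner R [ 0.5929 -0.0044  0.012 ]
camTL [0.4869 0.3154 0.115 ]
camTR [0.5356 0.3178 0.115 ]
camBL [0.492  0.2526 0.115 ]
camBR [0.5384 0.2582 0.115 ]
```

Call:
play_rows(rows=[1,-0.005,0.003,0.03,0,0,0,1,-0.005,0.003,0.06,0,0,0,1,-0.005,0.003,0.09,0,0,0,1,-0.005,0.003,0.12,0,0,0,1,-0.005,0.003,0.145,0,0,0,1,-0.005,0.003,0.165,0,0,0,1,-0.005,0.003,0.165,0,0,0,1,-0.005,0.003,0.165,0,0,0,0.2,-0.005,0.003,0.165,0,0,0,0.2,-0.005,0.003,0.165,0,0,0])

```text
t: 2.48
eef_pos: [0.5303, 0.1518, 0.0685]
ee_rot: [2.261, 2.178, 0.005]
force: [0.9, 0.7, -0.1]
width: 0.747
gripper_force: 0.0
```

Call:
play_rows(rows=[0.2,0,0,0,0,0,0,0.2,0,0,0,0,0,0,0.2,0,0,0,0,0,0,0.2,0,0,0,0,0,0,0.2,0,0,0,0,0,0,0.2,0,0,0,0,0,0])

```text
t: 2.98
eef_pos: [0.5297, 0.1513, 0.0681]
ee_rot: [2.263, 2.178, 0.003]
force: [-2.4, 0.8, 6.9]
width: 0.484
gripper_force: 59.5
```

Call:
play_rows(rows=[0.2,0,0,-0.03,0,0,0,0.2,0,0,-0.06,0,0,0,0.2,0,0,-0.09,0,0,0,0.2,0,0,-0.12,0,0,0,0.2,0,0,-0.15,0,0,0,0.2,0,0,-0.15,0,0,0,0.2,0,0,-0.15,0,0,0])

```text
t: 3.57
eef_pos: [0.5305, 0.1512, 0.2192]
ee_rot: [2.261, 2.176, 0.007]
force: [0.5, -0.4, -1.7]
width: 0.479
gripper_force: 60.8
```

```bash
python3 -c "
from h import *
go(.48,-.328,.22,-4)"
```

```text
go [-0.4808 -0.0322 -0.0014] [ 0.006 -0.001  0.032] t 3.57 pos [0.5305 0.1512 0.2192] F [ 0.5 -0.4 -1.7] w 0.479 g 60.762484073638916
```

Call:
play_rows(rows=[0.2,-0.03,-0.002,0,0,0,0,0.2,-0.065,-0.004,0,0,0,0,0.2,-0.1,-0.007,0,0,0,0,0.2,-0.135,-0.009,0,0,0,0,0.2,-0.17,-0.011,0,0,0,0,0.2,-0.205,-0.013,0,0,0,0,0.2,-0.24,-0.016,0,0,0,0,0.2,-0.275,-0.018,0,0,0,0,0.2,-0.31,-0.02,0,0,0,0,0.2,-0.345,-0.023,0,0,0,0])

```text
t: 4.4
eef_pos: [0.4913, -0.194, 0.2143]
ee_rot: [-2.261, -2.177, 0.001]
force: [0.4, -0.5, -1.8]
width: 0.477
gripper_force: 60.8
```

Call:
play_rows(rows=[0.2,-0.03,-0.002,0,0,0,0,0.2,-0.06,-0.004,0,0,0,0,0.2,-0.09,-0.006,0,0,0,0,0.2,-0.115,-0.008,0,0,0,0,0.2,-0.13,-0.009,0,0,0,0,0.2,-0.135,-0.009,0,0,0,0,0.2,-0.135,-0.009,0,0,0,0,0.2,-0.135,-0.009,0,0,0,0])

```text
t: 5.07
eef_pos: [0.4786, -0.3262, 0.2154]
ee_rot: [-2.262, -2.178, -0.001]
force: [0.2, 0.7, -1.6]
width: 0.48
gripper_force: 60.8
```

```bash
python3 - <<'E'
from h import *
im=arm.capture("side"); np.save("s2",im); w=arm.capture("wrist")
cv2.imwrite("pics/m2.png",np.hstack([cv2.resize(im[150:384,150:400],(500,468)),cv2.resize(w[100:384,100:400],(300,284))[:,:] if 0 else cv2.copyMakeBorder(cv2.resize(w,(300,225)),0,243,0,0,0)])[:,:,::-1])
go(.48,-.328,.06,-4)
E
```

```text
go [-0.0022  0.0012  0.156 ] [-0.    -0.001  0.033] t 5.17 pos [ 0.479  -0.3259  0.216 ] F [ 0.9  1.  -0.8] w 0.474 g 60.79163432121277
```

View pics/m2.png

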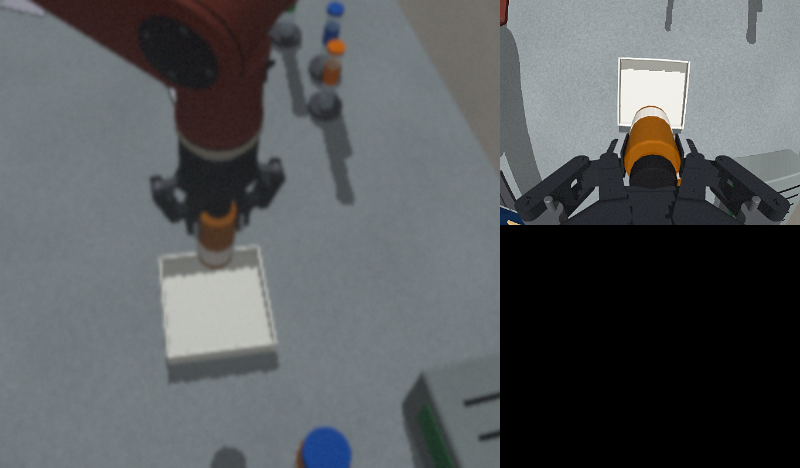

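The bottle is held upright above the tray, so I'll lower it.

Call:
play_rows(rows=[0.2,-0.002,0,0.03,0,0,0,0.2,-0.002,0,0.06,0,0,0,0.2,-0.002,0,0.09,0,0,0,0.2,-0.002,0,0.115,0,0,0,0.2,-0.002,0,0.135,0,0,0,0.2,-0.002,0,0.145,0,0,0,0.2,-0.002,0,0.15,0,0,0,0.2,-0.002,0,0.15,0,0,0,0.2,-0.002,0,0.15,0,0,0])

```text
t: 5.92
eef_pos: [0.4795, -0.3296, 0.0676]
ee_rot: [2.261, 2.178, 0.0]
force: [-0.4, 0.4, -1.4]
width: 0.474
gripper_force: 60.8
```

Call:
play_rows(rows=[0.2,0,0,0.002,0,0,0,0.2,0,0,0.004,0,0,0,0.2,0,0,0.005,0,0,0,0.2,0,0,0.005,0,0,0])

```text
t: 6.25
eef_pos: [0.4787, -0.3296, 0.0616]
ee_rot: [2.263, 2.178, 0.0]
force: [-0.1, -0.7, -1.4]
width: 0.475
gripper_force: 60.8
```

Call:
play_rows(rows=[0.2,0,0,0.001,0,0,0,0.2,0,0,0.002,0,0,0,0.2,0,0,0.002,0,0,0,0.2,0,0,0.002,0,0,0])

```text
t: 6.58
eef_pos: [0.4788, -0.3298, 0.0602]
ee_rot: [2.263, 2.178, -0.0]
force: [-2.7, 0.8, 6.3]
width: 0.479
gripper_force: 61.3
```

Contact at z 0.060, as expected. I'll open the gripper and rise.

Call:
play_rows(rows=[1,0,0,0,0,0,0,1,0,0,0,0,0,0,1,0,0,0,0,0,0,1,0,0,0,0,0,0,1,0,0,0,0,0,0,1,0,0,0,0,0,0,1,0,0,0,0,0,0])

```text
t: 7.17
eef_pos: [0.4786, -0.3294, 0.0592]
ee_rot: [-2.263, -2.179, -0.0]
force: [-0.2, -0.5, -0.2]
width: 1.0
gripper_force: 0.0
```

Call:
play_rows(rows=[1,0,0,-0.01,0,0,0,1,0,0,-0.03,0,0,0,1,0,0,-0.06,0,0,0,1,0,0,-0.09,0,0,0,1,0,0,-0.12,0,0,0,1,0,0,-0.14,0,0,0,1,0,0,-0.14,0,0,0,1,0,0,-0.14,0,0,0])

```text
t: 7.83
eef_pos: [0.4795, -0.3302, 0.2019]
ee_rot: [2.26, 2.176, 0.0]
force: [0.4, 0.7, -0.8]
width: 0.999
gripper_force: 0.0
```

```bash
python3 -c "
from h import *
go(.5335,-.05,.2,-4)"
```

```text
go [0.282  0.0433 0.0012] [0.003 0.003 0.032] t 7.83 pos [ 0.4795 -0.3302  0.2019] F [ 0.4  0.7 -0.8] w 0.999 g 0.0
```

Call:
play_rows(rows=[1,0.03,0.005,0,0,0,0,1,0.065,0.01,0,0,0,0,1,0.1,0.015,0,0,0,0,1,0.135,0.02,0,0,0,0,1,0.17,0.026,0,0,0,0,1,0.205,0.032,0,0,0,0,1,0.24,0.037,0,0,0,0,1,0.265,0.041,0,0,0,0,1,0.28,0.043,0,0,0,0,1,0.28,0.043,0,0,0,0])

```text
t: 8.67
eef_pos: [0.5314, -0.0479, 0.1977]
ee_rot: [-2.257, -2.181, 0.001]
force: [-0.1, 0.0, 0.3]
width: 1.001
gripper_force: 0.0
```

Call:
play_rows(rows=[0.6,0,0,0,0,0,0,0.6,0,0,0,0,0,0,0.6,0,0,0,0,0,0])

```text
t: 8.92
eef_pos: [0.5317, -0.0522, 0.1987]
ee_rot: [-2.264, -2.177, 0.001]
force: [-0.9, 0.3, 0.5]
width: 0.611
gripper_force: 0.0
```

```bash
python3 - <<'E'
from h import *
p=arm.camera_params("wrist"); w=arm.capture("wrist"); s=arm.capture("side")
cv2.imwrite("pics/m3.png",np.hstack([w,cv2.resize(s[200:384,150:342],(288,384)) if 0 else cv2.resize(s[240:368,200:296],(288,384))])[:,:,::-1])
for n,lo,hi in[("yellow",(22,120,70),(34,255,255)),("orange",(6,150,100),(18,255,255)),("red",(174,120,80),(180,255,255)),("red",(0,180,80),(4,255,255)),("blue",(100,150,60),(125,255,255))]:
    for st,c in blobs(w,lo,hi,(0,0,512,300),8): print(n,st,c)
np.save("w3",w); np.savez("p3",**p)
go(.5335,-.0505,.076,-4)
E
```

```text
yellow [255, 171, 15, 32, 389] [261.9, 186.7]
orange [439, 140, 30, 29, 452] [450.5, 151.3]
orange [478, 150, 26, 32, 638] [491.0, 165.2]
red [266, 0, 18, 68, 282] [274.8, 33.6]
blue [503, 61, 9, 30, 213] [507.6, 74.8]
blue [460, 65, 28, 25, 490] [472.1, 77.3]
go [0.0019 0.0015 0.1231] [-0.    0.    0.03] t 9.02 pos [ 0.532  -0.0523  0.1991] F [ 0.5 -1.4 -0.2] w 0.602 g 0.0
```

View pics/m3.png

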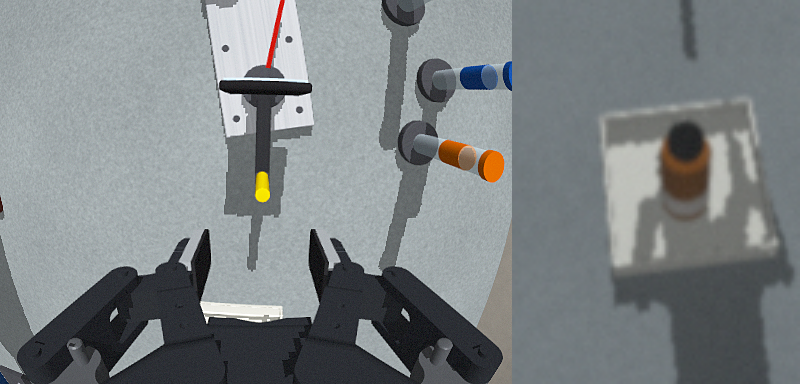

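The bottle stands upright and free in the tray. In the wrist view the post top is at (262,196), the mirror's turntable at about (264,88), and the orange foot and cap at (418,143) and (491,166).

```bash
python3 - <<'E'
from h import *
p=arm.camera_params("wrist")
for n,u,v,z in[("post top",262.3,195,.118),("ofoot",418,143,.006),("ocap",491,166,.148),("plate c L",227,136,.012),("plate c R",313,125,.012),("needle in",268,66,.033),("needle far",281,2,.033),("mirL",221,84,.124),("mirR",311,84,.124)]: print(n,wplane(p,u,v,z).round(4))
E
```

```text
post top [ 0.5342 -0.0497  0.118 ]
ofoot [ 0.7306 -0.0253  0.006 ]
ocap [ 0.7262 -0.0238  0.148 ]
plate c L [ 0.4972 -0.0127  0.012 ]
plate c R [ 0.5932 -0.0037  0.012 ]
needle in [0.5449 0.0603 0.033 ]
needle far [0.5613 0.1305 0.033 ]
mirL [0.5077 0.0367 0.124 ]
mirR [0.5727 0.0345 0.124 ]
```

Call:
play_rows(rows=[0.6,0.002,0.002,0.03,0,0,0,0.6,0.002,0.002,0.06,0,0,0,0.6,0.002,0.002,0.09,0,0,0,0.6,0.002,0.002,0.112,0,0,0,0.6,0.002,0.002,0.12,0,0,0,0.6,0.002,0.002,0.12,0,0,0,0,0.002,0.002,0.12,0,0,0,0,0.002,0.002,0.12,0,0,0,0,0.002,0.002,0.12,0,0,0,0,0.002,0.002,0.12,0,0,0])

```text
t: 9.85
eef_pos: [0.5346, -0.0499, 0.0815]
ee_rot: [2.262, 2.178, -0.001]
force: [-6.3, -1.3, 7.6]
width: 0.126
gripper_force: 58.4
```

Call:
play_rows(rows=[0,0,0,0,0,0,0,0,0,0,0,0,0,0,0,0,0,0,0,0,0])

```text
t: 10.1
eef_pos: [0.5346, -0.0499, 0.0815]
ee_rot: [2.262, 2.178, -0.0]
force: [-5.9, -1.8, 7.6]
width: 0.127
gripper_force: 58.4
```

```bash
python3 - <<'E'
from h import *
go(.534,-.0505,.077,-4)
w=arm.capture("wrist"); cv2.imwrite("pics/w4.png",w[:,:,::-1])
s=arm.get_state(); R=Ro.from_rotvec(s["ee_rot"]); p0=s["eef_pos"]
yaw=np.radians(5.8); a0=np.radians(265.8); c=p0[:2]-.09*np.array([np.cos(a0),np.sin(a0)])
for q in np.radians([4,8,12,16,20,24,28,32,36,40,44,47.3]):
    a=a0-q; P=np.r_[c+.09*np.array([np.cos(a),np.sin(a)]),p0[2]]
    print(np.degrees(q).round(1),R.inv().apply(P-p0).round(4),q.round(3))
E
```

```text
go [-0.0006 -0.0006  0.0045] [0.001 0.001 0.032] t 10.1 pos [ 0.5346 -0.0499  0.0815] F [-5.9 -1.8  7.6] w 0.127 g 58.40664625167847
4.0 [ 0.0004 -0.0063 -0.    ] 0.07
8.0 [ 0.0013 -0.0125 -0.    ] 0.14
12.0 [ 0.0026 -0.0186 -0.    ] 0.209
16.0 [ 0.0044 -0.0247 -0.    ] 0.279
20.0 [ 0.0065 -0.0306 -0.    ] 0.349
24.0 [ 0.0091 -0.0363 -0.    ] 0.419
28.0 [ 0.012  -0.0419 -0.    ] 0.489
32.0 [ 0.0154 -0.0472 -0.0001] 0.559
36.0 [ 0.0191 -0.0523 -0.0001] 0.628
40.0 [ 0.0231 -0.0571 -0.0001] 0.698
44.0 [ 0.0275 -0.0616 -0.0001] 0.768
47.3 [ 0.0313 -0.0651 -0.0001] 0.826
```

View pics/w4.png

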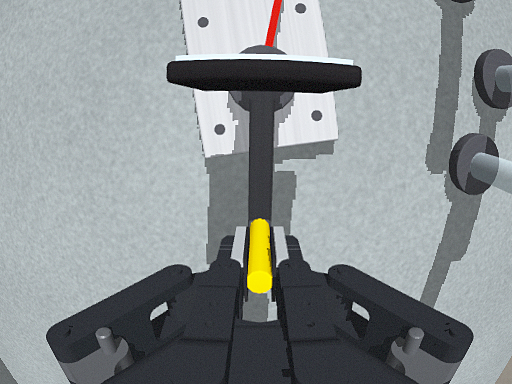

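The post is held centrally between the pads. I'll swing it along the arc, turning the tool with it.

Call:
play_rows(rows=[0,0.0004,-0.0063,0,0,0,0.07,0,0.0013,-0.0125,0,0,0,0.14,0,0.0026,-0.0186,0,0,0,0.209,0,0.0044,-0.0247,0,0,0,0.279,0,0.0065,-0.0306,0,0,0,0.349,0,0.0091,-0.0363,0,0,0,0.419,0,0.012,-0.0419,0,0,0,0.489,0,0.0154,-0.0472,0,0,0,0.559,0,0.0191,-0.0523,0,0,0,0.628,0,0.0191,-0.0523,0,0,0,0.628])

```text
t: 10.98
eef_pos: [0.4834, -0.0298, 0.0815]
ee_rot: [2.824, 1.367, 0.001]
force: [-2.6, -7.5, 3.0]
width: 0.125
gripper_force: 59.1
```

```bash
python3 - <<'E'
from h import *
s=arm.get_state(); R=Ro.from_rotvec(s["ee_rot"]); p0=s["eef_pos"]
print(p0,s["force"],s["width"],s["gripper_force"])
o=np.array([.5406,.0395]);v=p0[:2]-o; a=np.degrees(np.arctan2(v[1],v[0]))%360; print("r",np.linalg.norm(v),"q",265.8-a, "yaw",np.degrees(np.arctan2(*R.apply([0,1,0])[1::-1])))
for q in (40,44,47.3):
    b=np.radians(265.8-q); P=np.r_[o+.09*np.array([np.cos(b),np.sin(b)]),p0[2]]
    print(q,R.inv().apply(P-p0).round(4),np.radians(q-265.8+a).round(3))
E
```

```text
[ 0.48340915 -0.0297774   0.08152871] [-2.56210019 -7.46749196  3.02562758] 0.12522463384181276 59.06873166561127
r 0.08983401691556347 q 35.3408325407224 yaw -38.33442280626454
40 [ 0.0003 -0.0073 -0.    ] 0.081
44 [ 0.0011 -0.0135 -0.0001] 0.151
47.3 [ 0.0022 -0.0186 -0.0001] 0.209
```

Call:
play_rows(rows=[0,0.0001,-0.004,0,0,0,0.045,0,0.0004,-0.008,0,0,0,0.09,0,0.0008,-0.0115,0,0,0,0.13,0,0.0014,-0.015,0,0,0,0.17,0,0.002,-0.0182,0,0,0,0.205,0,0.002,-0.0182,0,0,0,0.205,0,0.002,-0.0182,0,0,0,0.205])

```text
t: 11.57
eef_pos: [0.4708, -0.0171, 0.0815]
ee_rot: [2.947, 1.076, 0.002]
force: [-4.0, -7.0, 4.9]
width: 0.119
gripper_force: 59.3
```

```bash
python3 - <<'E'
from h import *
s=arm.get_state(); p0=s["eef_pos"]; print(p0,s["force"])
o=np.array([.5406,.0395]);v=p0[:2]-o; a=np.degrees(np.arctan2(v[1],v[0]))%360; print("r",np.linalg.norm(v),"q",265.8-a)
p=arm.camera_params("wrist"); w=arm.capture("wrist"); t=arm.capture("top")
np.save("w5",w);np.save("t5",t)
cv2.imwrite("pics/m5.png",np.hstack([w,cv2.resize(t[115:211,213:285],(288,384),interpolation=cv2.INTER_CUBIC)])[:,:,::-1])
for lo,hi in[((172,120,60),(180,255,255)),((0,150,60),(4,255,255))]:
    for st,c in blobs(w,lo,hi,(0,0,512,384),8): print("red",st,c)
E
```

```text
[ 0.47081574 -0.01707607  0.08151129] [-4.01909559 -7.00107559  4.9279577 ]
r 0.08983704511196086 q 46.76734170518429
red [294, 8, 95, 48, 702] [343.3, 32.2]
red [26, 336, 4, 5, 8] [27.6, 337.8]
red [17, 344, 6, 9, 16] [19.3, 348.2]
red [13, 356, 6, 16, 23] [15.3, 363.6]
red [62, 371, 3, 6, 8] [63.0, 373.6]
red [10, 373, 4, 8, 13] [11.8, 377.1]
```

View pics/m5.png

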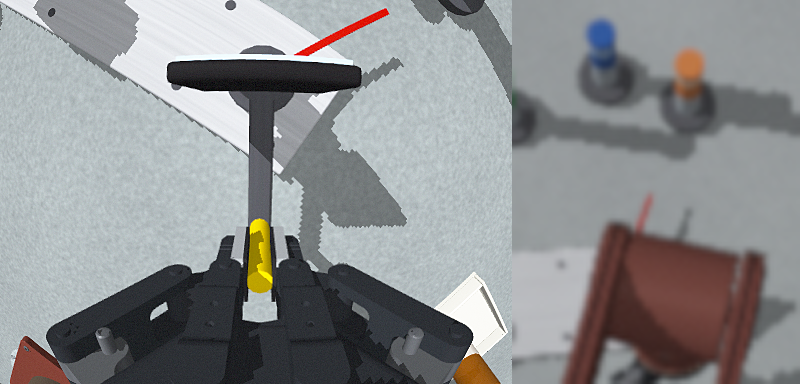

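The needle appears in the wrist view from (297,54) to (387,11), and in the top crop pointing at the orange foot. I'll fit its line now.

```bash
python3 - <<'E'
from h import *
def fit(im,box,f,sat):
    h=cv2.cvtColor(im,cv2.COLOR_RGB2HSV); m=((h[...,0]>172)|(h[...,0]<5))&(h[...,1]>sat)&(h[...,2]>60)
    x0,y0,x1,y1=box; ys,xs=np.nonzero(m[y0:y1,x0:x1]); P=np.array([f(x+x0,y+y0)[:2] for x,y in zip(xs,ys)])
    l=cv2.fitLine(P.astype(np.float32),cv2.DIST_HUBER,0,1e-4,1e-4).ravel(); d=l[:2]*np.sign(l[0]); return len(P),P.min(0),P.max(0),d,l[2:]
p=arm.camera_params("wrist");w=np.load("w5.npy"); pt=arm.camera_params("top");t=np.load("t5.npy")
for n,r,T in[("wrist",fit(w,(285,0,400,60),lambda u,v:wplane(p,u,v,.033),120),(.7295,-.0240)),("top",fit(t,(240,160,256,175),lambda u,v:onplane(pt,u,v,.033),90),(.7303,-.0268))]:
    N,a,b,d,c=r; v=np.array(T)-c; off=d[0]*v[1]-d[1]*v[0]
    print(n,N,a.round(4),b.round(4),"ang",np.degrees(np.arctan2(d[1],d[0])).round(2),"pt",c.round(4),"line to tube offset (left +)",off.round(4))
E
```

```text
wrist 732 [0.5648 0.0074] [0.6352 0.0345] ang -18.26 pt [0.5992 0.0207] line to tube offset (left +) -0.0016
top 10 [0.5924 0.0156] [0.6002 0.0346] ang 80.81 pt [0.5945 0.0269] line to tube offset (left +) -0.1426
```

The needle passes 1.6 mm left of the tube axis, so a nudge of about 0.4° will centre it.

Call:
play_rows(rows=[0,0,-0.0006,0,0,0,0.007,0,0,-0.0006,0,0,0,0.007,0,0,-0.0006,0,0,0,0.007,0,0,-0.0006,0,0,0,0.007,0,0,-0.0006,0,0,0,0.007,0,0,-0.0006,0,0,0,0.007])

```text
t: 12.17
eef_pos: [0.4705, -0.0167, 0.0815]
ee_rot: [2.951, 1.066, 0.002]
force: [-4.1, -6.3, 6.0]
width: 0.121
gripper_force: 59.3
```

```bash
python3 - <<'E'
from h import *
p=arm.camera_params("wrist");w=arm.capture("wrist")
h=cv2.cvtColor(w,cv2.COLOR_RGB2HSV); m=((h[...,0]>172)|(h[...,0]<5))&(h[...,1]>120)&(h[...,2]>60)
ys,xs=np.nonzero(m[:60,285:400]); P=np.array([wplane(p,x+285,y,.033)[:2] for x,y in zip(xs,ys)])
l=cv2.fitLine(P.astype(np.float32),cv2.DIST_HUBER,0,1e-4,1e-4).ravel(); d=l[:2]*np.sign(l[0]); v=np.array([.7295,-.024])-l[2:]
print(np.degrees(np.arctan2(d[1],d[0])),"off",d[0]*v[1]-d[1]*v[0])
s=arm.get_state(); v=s["eef_pos"][:2]-[.5406,.0395]; print("q",265.8-np.degrees(np.arctan2(v[1],v[0]))%360,s["force"],s["gripper_force"],s["t"])
S=arm.capture("side"); print(blobs(S,(6,170,120),(20,255,255),(190,100,340,340),4))
E
```

```text
-18.958668 off 0.0007950397898402461
q 47.09798340994391 [-3.30048879 -5.75242658  5.71989909] 59.295517802238464 12.2167
[([314, 170, 8, 7, 40], [317.6, 173.0])]
```

```bash
python3 -c "
from plant import arm
print(arm.finish_job())"
```

```text
the job is handed in; nothing more can be done
None
```

The job is handed in: the bottle stands upright and released in the white tray, and the gripper still holds the mirror's post with the needle within 1 mm of the orange-banded tube's axis (by wrist-camera measurement, at 12.2 s).

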